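Square up the sugar box and raise the tea tray

TASK

Get the tea tray ready to carry: slide the sugar box along the tray, without picking it up, until it sits square and snug against both of the raised stops, so that it balances the two glasses at the other end. Then lift the tray by its handle at least 10 cm clear of the counter, keeping it level so that nothing on it tips or shifts, and finish still holding it there, steady in the air: do not put it down. Leave the other things on the counter where they are.

Things in the scene. Friction and masses are not known exactly. Their poses are not given: they have to be found in the camera images.
- tray: oval (round-ended) chrome tray, loose, 400 mm along its y, 250 mm along its x, 0.42 kg (0.8 kg loaded). Origin: centre of its underside; z up. Floor top 6 mm, rim top 16 mm above the origin. Sugar box at its +y end, two glasses at its -y end. The loaded tray slides if pushed with more than a few newtons.
- stop_long (a point): middle of the stop face of the long dark wooden stop bar, which is fixed on the tray's floor: at tray x = 0, y = +60, z = 13 mm; runs along tray x (-55 to +55 mm), 6 mm thick, top 20 mm above the tray's underside; the face looks to tray +y, so the box is pushed towards -y onto it. Axes as the tray's.
- stop_short (a point): middle of the stop face of the short dark wooden stop bar, also fixed on the tray: at tray x = -45, y = +89.5, z = 13 mm; runs along tray y (+62 to +117 mm), 6 mm thick, top 20 mm above the tray's underside; the face looks to tray +x, so the box is pushed towards -x onto it. Axes as the tray's.
- handle (a point): centre of the tray's handle bar, 70 mm above the tray's origin: a dark wooden bar along the tray's x axis, 104 mm long, 14 mm wide (along y) and 18 mm tall (61 to 79 mm above the tray's underside), on two thin posts at x = -44 and +44 mm; fixed to the tray. Open space between the posts below the bar.
- home (a point): the point on the tray's floor that lies under the box's centre when the box is home against both stops: tray x = 0, y = +90 mm, z = 6 mm.
- box_center (a point): centre of the sugar box: a closed rectangular white ceramic box with a flat inset wooden lid, 90 mm (its x) by 60 mm (its y) by 45 mm tall, about 0.2 kg, loose on the tray's floor. Its long x axis goes along the tray's x axis when home; it starts some 1 to 4 cm away from each stop and up to 15 degrees askew. The point is half-way up.
- glass_a_center (a point): first glass on the tray, loose: tulip tea glass, 85 mm tall, 57 mm wide at the rim, narrow waist, 90 g. The point is on its axis half-way up (42.5 mm above its foot); z is up.
- glass_b_center (a point): second glass on the tray, loose: tulip tea glass, 85 mm tall, 57 mm wide at the rim, narrow waist, 90 g. The point is on its axis half-way up (42.5 mm above its foot); z is up.
- glass_c_center (a point): a third glass standing on the counter beyond the tray's +x side, to be left alone: tulip tea glass, 85 mm tall, 57 mm wide at the rim, narrow waist, 90 g. The point is on its axis half-way up (42.5 mm above its foot); z is up.
- kettle: small stainless steel kettle, 140 mm wide and 121 mm tall, handle folded down, spout towards its +x reaching 110 mm from the axis; to be left alone. Origin: centre of its underside.
- tin: round tin, 84 mm wide and 120 mm tall; to be left alone. Origin: centre of its underside.
- coasters: pile of four round red plastic coasters, 90 mm wide, 20 mm tall, on the counter beyond the tray's +x side; to be left alone. Origin: centre of its underside.
- teaspoon: small steel teaspoon, about 120 mm long, lying on the counter; to be left alone. Origin: middle, at counter height.
Mind the look-alikes: they are no part of the job. What is shaped like the part that bears box_center but green is not meant.

How it is judged:
By the outcome, as a careful person would: the job done as asked, in the order asked, and still so for the second after the job is handed in, while the arm keeps its last pose, push and grip.
It also fails if it takes over 64 s, if anything falls off the work surface, if the arm or the gripper's body presses on something with over 40 N, if the wrist force passes 120 N, or if a joint passes its speed limit or range.

ROBOT

A 6-joint arm with a two-finger parallel gripper is mounted at the origin on the work surface. World frame = base frame: x ahead of the robot, y to its left, z up, the work surface at z = 0. Lengths are in mm, angles in rad, forces in N, time in s.
With the tool pointing down it reaches from about 275 to 1000 mm from the base axis. Payload 8.4 kg.
Tool frame: the origin (TCP) lies between the finger pads; the fingertips stand 22 mm ahead of it and the grasp point (between the pads) lies 3 mm ahead of it; z points along the fingers, y is the line along which they close (so a half turn about z gives the same grasp; the last joint's range is limited). The gripper opens to 85 mm and grips with 20 to 120 N. Pads are 22 mm wide; open, the fingers measure 114 mm over their backs; the gripper's body (76 mm by 85 mm) begins 54 mm behind the grasp point. The pads swing forward as they close: fully open they stand 13 mm farther back than shut.
Start: joints at [-1.137, 0.353, 1.633, -0, 1.155, -0.002], TCP at [263.834, -566.586, 253.281] pointing down, gripper open.
Joint ranges: [-2.63, 2.63], [-0.92, 2.1], [0.06, 2.66], [-1.3, 4.44], [0, 2.69], [-3.02, 3.02]. Speed limits (rad/s): [2.22, 2.22, 2.79, 3.14, 3.14, 3.14].

INTERFACE

Orientations are given as [roll, pitch, yaw] about the fixed x, y, z axes, in that order (R = Rz(yaw) Ry(pitch) Rx(roll)).
In Python, from rig import r, grab_frame gives the robot as it stands.
- The arm moves only by the shell command python3 -m inch 'ROWS' [FORCE]. ROWS is JSON, a list of rows, each a list of 7 numbers: the turn, a rotation vector about the tool's x, y, z as a fraction of full scale, then the shift along the tool's x, y, z as a fraction of full scale, then the closure, from 0 (fully open) to 1 (shut). In form: [[rx, ry, rz, dx, dy, dz, fingers], ...]. A call has 1 to 8 rows; each row shifts and turns the commanded pose from where the row before left it, along the tool's axes as they then stand; what a row does not reach is not made up. Full scale, the value 1, is 2.5 cm for a shift and pi rad for a turn. A row lasts 1/12 s, in which the tool goes at most 41.7 mm and 7.16 degrees, less where a joint would pass 70% of its speed; a pose out of reach is approached as far as the arm can. A call with a number of a shift or a turn outside -1 to 1 is refused whole. A call with a gripper value outside its range is refused whole. The fingers move at their own pace and stop on an object; FORCE is the grip in N (left out, the last holds). Time passes only in rows, so rows that do not move let the fingers close. It gives the time, the measured TCP pose, the force, the opening and the grip force at its end, in the units of the state.
- r.sense(): the state, without advancing time (a new reading comes with each control period).
- grab_frame(name): name is "scene" or "top"; returns a dict with "pixels" (420x560x3 uint8, red, green, blue), "z_map" (420x560 float32, mm along the optical axis (not along the pixel's ray), 0 where there is no reading), "vertical_fov" (degrees; the focal length in pixels is half the picture's height over the tangent of half this angle, whatever the lens; pixels are square), "cx", "cy" (the principal point, pixels), "cam_to_world" (4x4, takes a point from camera to world coordinates). Camera axes: x right, y down, z forward; pixel columns grow to the right and rows downward; lengths in mm; the calibration is good to about 2 mm. A picture is of the moment at which its call begins.
- r.sign_off(): hands the job in; it is judged then, once.
The state is a dict: "clock": time; "qpos": joint angles; "qvel": joint speeds; "joint_efforts": joint torques, N m; "eef_pos": TCP position; "tcp_rot": TCP orientation; "contact_force": force on the tool from outside, world axes, zero at the start; "wrist_torque": the same for the moment, N m; "opening": opening from 0.0 (shut) to 1.0 (fully open); "grasp_force": force on a finger pad.
Only numpy, scipy, OpenCV 4.12 (cv2) and the standard library are available. Lean on these libraries where they do the work, as an engineer would, in place of code of your own. Each camera call takes 0.05 s, during which the arm holds its last target. There are 200 camera calls.

## Working session

There is one attempt and no reset: what is moved stays moved. The work goes in short steps, Python scripts to look and compute and a shell command to move; the robot and the scene stay as the last step left them, time stands still between calls to the robot, and variables do not carry over. Pictures are saved under pics/ and viewed, at most 10 in all, crops included, and the job is handed in when it is done.

```bash
ls; mkdir -p pics
cat > h.py <<'E'
import numpy as np, cv2
from rig import r, grab_frame
def cam(name,png=None):
    f=grab_frame(name)
    if png: cv2.imwrite(png,f['pixels'][:,:,::-1])
    return f
def cloud(f):
    H,W=f['z_map'].shape; fl=H/2/np.tan(np.radians(f['vertical_fov'])/2)
    v,u=np.mgrid[:H,:W]; z=f['z_map']
    p=np.stack([(u-f['cx'])/fl*z,(v-f['cy'])/fl*z,z],-1)
    T=np.array(f['cam_to_world']); return p@T[:3,:3].T+T[:3,3]
E
python3 - <<'E'
from h import *
print(r.sense())
for n in ("top","scene"):
    f=cam(n,f"pics/{n}0.png"); np.savez(f"{n}0.npz",**f); print(f['vertical_fov'],f['cx'],f['cy'],np.round(f['cam_to_world'],3))
E
```

```text
pics
{'clock': 0.0, 'qpos': array([-1.13740442e+00,  3.53624324e-01,  1.63414492e+00,  8.01228829e-06,
        1.15521424e+00, -2.41082648e-03]), 'qvel': array([ 2.27284830e-04, -7.98123276e-04,  1.51624474e-04,  1.98324847e-03,
        3.63726978e-07, -2.19786785e-03]), 'joint_efforts': array([ 9.45176362e-04, -6.05254555e+01, -3.42063117e+01,  1.97244804e-04,
        9.39247780e-03,  2.07114232e-05]), 'eef_pos': array([ 263.64115717, -566.17074348,  252.57193034]), 'tcp_rot': array([-3.14020184e+00, -1.06788311e-05,  4.35799487e-01]), 'contact_force': array([-1.52969944, -0.22188945, -1.20759022]), 'wrist_torque': array([-0.01127864,  0.02860606, -0.0723999 ]), 'grasp_force': 0.0, 'opening': 0.9997822127483006}
54.199928894874375 283.89797322058865 210.12700410629245 [[ 2.600000e-02 -9.960000e-01  9.000000e-02  4.285470e+02]
 [-1.000000e+00 -2.500000e-02  1.200000e-02 -1.833000e+00]
 [-1.000000e-02 -9.000000e-02 -9.960000e-01  1.272842e+03]
 [ 0.000000e+00  0.000000e+00  0.000000e+00  1.000000e+00]]
55.88759816013715 276.10383327736736 212.6518750496634 [[ 4.020000e-01  7.410000e-01 -5.380000e-01  1.163757e+03]
 [ 9.160000e-01 -3.150000e-01  2.500000e-01 -3.149320e+02]
 [ 1.600000e-02 -5.930000e-01 -8.050000e-01  9.996330e+02]
 [ 0.000000e+00  0.000000e+00  0.000000e+00  1.000000e+00]]
```

View pics/top0.png

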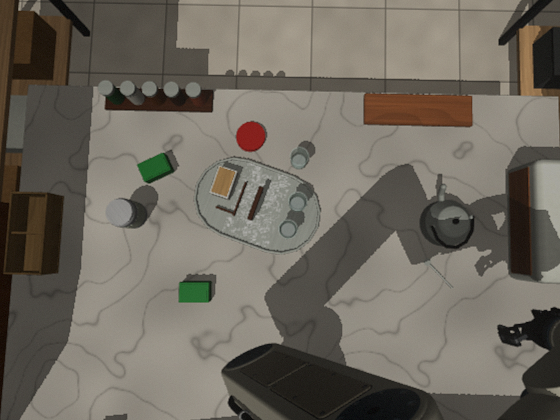

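View pics/scene0.png

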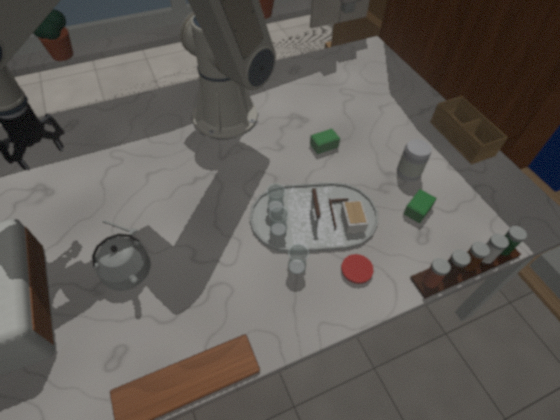

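Top view: the sugar box (white with a wooden lid) is at (224,182). The long stop is at (241,197), the short stop at (228,210) and the handle at (258,202). The tray glasses are at (297,203) and (288,229), and glass_c is at (300,156). Look-alikes: green boxes at (155,167) and (195,292). I choose the one at (224,182), which is on the tray and white. Next come a close crop and measurements.

```bash
cat > meas.py <<'E'
from h import *
def rect(pts):
    (c,s,a)=cv2.minAreaRect(pts[:,:2].astype(np.float32)); 
    if s[0]<s[1]: a-=90; s=s[::-1]
    return np.round(c,1),np.round(s,1),round((a+90)%180-90,1)   # angle of the long side vs world x
def comp(m,minarea=25):
    n,l,st,_=cv2.connectedComponentsWithStats(m.astype(np.uint8)); return [l==i for i in range(1,n) if st[i,4]>=minarea]
def meas(f,verbose=True):
    P=cloud(f); px=f['pixels'].astype(int); R,G,B=px[...,0],px[...,1],px[...,2]
    roi=(abs(P[...,0]-450)<150)&(abs(P[...,1]-60)<230)&(f['z_map']>0)
    Z=P[...,2]
    for nm,m in (("lid",roi&(R-B>45)&(R>110)&(Z>35)&(Z<65)),("boxtop",roi&(Z>45)&(Z<60)&(R>100)),("handle",roi&(Z>66)&(Z<95)&(R<130)&(R-B>3)),("stops",roi&(Z>10)&(Z<32)&(R<95)&(R-B>5)),("glass",roi&(Z>60)&(Z<100))):
        for c in comp(m):
            v,u=np.nonzero(c); print(nm,c.sum(),"px",round(u.mean()),round(v.mean()),*rect(P[c]),"z",np.round(np.percentile(Z[c],[10,50,90]),1))
if __name__=="__main__":
    f=dict(np.load("top0.npz")); meas(f)
    c=f['pixels'][145:265,180:330,::-1]; cv2.imwrite("pics/crop0.png",cv2.resize(c,None,fx=5,fy=5,interpolation=cv2.INTER_CUBIC))
    P=cloud(f); Z=P[...,2]
    print(np.round(P[300:303,400],1)); 
    for uv in ((224,182),(258,202),(250,215),(241,197),(155,167),(120,212),(251,136),(300,152)): print(uv,np.round(P[uv[1],uv[0]],1))
E
python3 meas.py
```

```text
lid 87 px 221 191 [589.8 206.5] [48.6 19.7] 86.8 z [49.5 52.2 54.5]
boxtop 154 px 220 192 [585.7 208.4] [62.4 28. ] 87.5 z [48.7 51.6 54.6]
handle 172 px 254 204 [554.   99.6] [100.2  14.1] -18.7 z [74.9 78.7 81.2]
stops 79 px 233 205 [552.  167.9] [95.6 48.4] -56.0 z [13.1 19.6 23.8]
glass 177 px 254 204 [553.9  99.6] [100.4  14.1] -18.7 z [74.3 78.5 81.2]
glass 159 px 297 200 [562.6 -25. ] [53.5 52.3] 1.5 z [68.5 84.4 91.6]
glass 159 px 287 229 [480.9   1.9] [52.2 52. ] 1.5 z [65.7 83.6 91.9]
[[ 2.772e+02 -3.481e+02 -2.700e+00]
 [ 2.745e+02 -3.474e+02 -1.000e-01]
 [ 2.713e+02 -3.479e+02 -1.700e+00]]
(224, 182) [618.9 195.2  52.5]
(258, 202) [565.7  94.2   8.6]
(250, 215) [519.5 111.2  77.3]
(241, 197) [580.2 147.7   7.2]
(155, 167) [660.6 407.9  46.3]
(120, 212) [515.5 476.6 117.6]
(251, 136) [772.  122.2  15.9]
(300, 152) [716.  -31.3  53.4]
```

View pics/crop0.png

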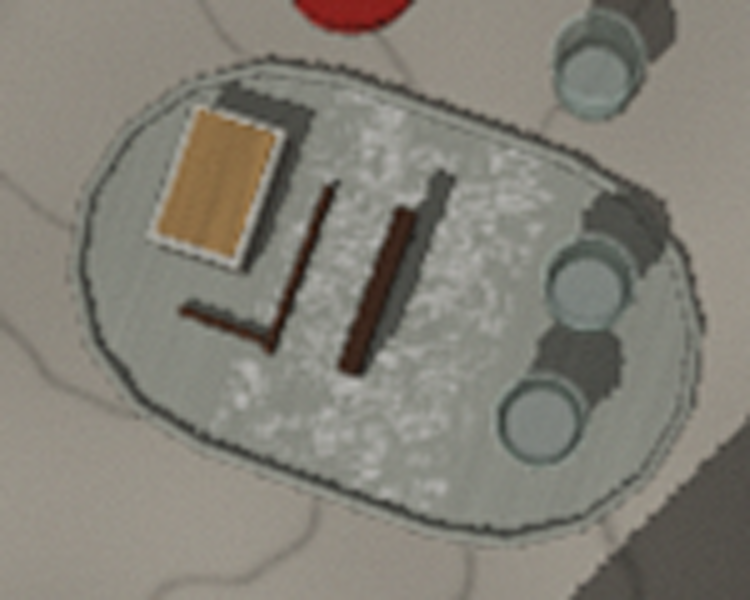

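The crop confirms it: a white box with a wooden lid, centre at crop (218,187). The L-shaped stops have their corner at (272,345) and the handle bar is at (378,290). Next I widen the ROI and compute in the tray frame.

```bash
sed -i 's/abs(P\[...,0\]-450)<150/abs(P[...,0]-570)<150/; s/abs(P\[...,1\]-60)<230/abs(P[...,1]-90)<200/' meas.py
cat > tray.py <<'E'
from meas import *
import sys
def pose(f):
    """tray origin, axis angle (deg) from the handle; box from the lid colour rays cast on z=51"""
    P=cloud(f); Z=P[...,2]; px=f['pixels'].astype(int); R,G,B=px[...,0],px[...,1],px[...,2]
    T=np.array(f['cam_to_world']); H=420; fl=H/2/np.tan(np.radians(f['vertical_fov'])/2)
    def onplane(m,z):
        v,u=np.nonzero(m); d=np.stack([(u-f['cx'])/fl,(v-f['cy'])/fl,np.ones(len(u))],-1)@T[:3,:3].T
        return T[:3,3]+d*((z-T[2,3])/d[:,2])[:,None]
    roi=(abs(P[...,0]-570)<170)&(abs(P[...,1]-110)<200)&(f['z_map']>0)
    big=lambda m:max(comp(m,5),key=lambda c:c.sum())
    hm=big(roi&(Z>66)&(Z<110)&(R<130)&(R-B>3)); hz=np.median(Z[hm])
    h=onplane(hm,hz); hr=rect(h)
    lid=big(roi&(R-B>35)&(R>90)&(G-B>15)&(abs(Z-hz+28)<14)); br=rect(onplane(lid,hz-28))
    st=roi&(R<95)&(R-B>5)&(abs(Z-hz+60)<10); s=onplane(st,hz-59)
    a=np.radians(hr[2]); ex=np.array([np.cos(a),np.sin(a)]); ey=np.array([-ex[1],ex[0]])
    t=lambda p:np.round(np.stack([(p[...,:2]-hr[0])@ex,(p[...,:2]-hr[0])@ey],-1),1)
    print("handle",hr,"z",round(hz,1)); print("lid",br,"in tray",t(np.array(br[0])),"rel yaw",round(br[2]-hr[2],1))
    ts=t(s); l=ts[(ts[:,1]<66)&(ts[:,1]>45)]; q=ts[(ts[:,1]>68)&(ts[:,1]<125)&(ts[:,0]<-35)]
    for n,k in(("long",l),("short",q)):
        if len(k): print(n,len(k),"x",np.percentile(k[:,0],[2,50,98]),"y",np.percentile(k[:,1],[2,50,98]))
    return hr,br
if __name__=="__main__":
    f=dict(np.load(sys.argv[1])) if sys.argv[1].endswith("npz") else cam(sys.argv[1]); pose(f)
E
for n in top0 scene0; do python3 tray.py $n.npz; done
python3 - <<'E'
from meas import *
meas(dict(np.load("top0.npz")))
E
```

```text
handle (array([554.6,  98.6]), array([102.1,  14.8]), -18.6) z 78.7
lid (array([622. , 199.7]), array([79.6, 50.2]), -17.2) in tray [ 31.6 117.3] rel yaw 1.4
long 81 x [-51.28  -0.3   99.28] y [52.86 56.6  64.48]
short 27 x [-113.784  -47.4    -43.464] y [ 69.708  88.8   112.692]
handle (array([558.1,  95.2]), array([109.1,  15.7]), -19.3) z 78.2
lid (array([617.2, 198.7]), array([76.2, 44.4]), -17.3) in tray [ 21.6 117.2] rel yaw 2.0
long 46 x [-50.72  -9.45  49.46] y [52.39 55.5  63.07]
short 36 x [-53.56 -49.   -44.44] y [ 69.82  88.65 111.41]
lid 412 px 223 181 [622.1 199. ] [78.5 49. ] -17.3 z [49.3 52.4 55.2]
boxtop 580 px 223 182 [620.6 200. ] [89.6 60.8] -16.7 z [48.8 51.9 55.1]
handle 176 px 255 203 [555.   99.2] [102.5  14.1] -18.7 z [74.9 78.7 81.2]
stops 97 px 235 202 [566.3 160.1] [117.8  52.6] -46.9 z [12.5 19.5 23.7]
glass 121 px 299 155 [694.2 -27.9] [53.5 50.4] -87.2 z [64.3 79.3 85.9]
glass 181 px 255 203 [554.9  99.3] [102.7  14.1] -18.7 z [74.4 78.5 81.1]
glass 159 px 297 200 [562.6 -25. ] [53.5 52.3] 1.5 z [68.5 84.4 91.6]
glass 159 px 287 229 [480.9   1.9] [52.2 52. ] 1.5 z [65.7 83.6 91.9]
```

```bash
cat > to.py <<'E'
from h import *
import sys
# usage: to.py X Y Z [YAWdeg]: remaining shift in tool axes (units of 25 mm), remaining turn about tool z (units of pi)
from scipy.spatial.transform import Rotation as Ro
s=r.sense(); R=Ro.from_euler('xyz',s['tcp_rot']).as_matrix(); t=np.array(list(map(float,sys.argv[1:4])))
print("t",round(s['clock'],2),"pos",np.round(s['eef_pos'],1),"rpy deg",np.round(np.degrees(s['tcp_rot']),2),"F",np.round(s['contact_force'],1),"open",round(s['opening'],2),"q",np.round(s['qpos'],2))
print("shift units",np.round(R.T@(t-s['eef_pos'])/25,3))
if len(sys.argv)>4:
    d=np.radians(float(sys.argv[4])); D=Ro.from_euler('xyz',[np.pi,0,d]).as_matrix(); print("turn units",np.round(Ro.from_matrix(R.T@D).as_rotvec()/np.pi,4))
E
python3 -m inch '[[0,0,-0.036,0.98,-0.84,0,0.5],[0,0,-0.036,0.98,-0.84,0,0.5],[0,0,-0.036,0.98,-0.84,0,0.5],[0,0,-0.036,0.98,-0.84,0,0.5],[0,0,-0.036,0,0,0,0.5],[0,0,-0.036,0,0,0,0.5],[0,0,-0.036,0,0,0,0.5]]'
python3 to.py 639 255 253 71.2
```

```text
clock: 0.68
eef_pos: [296.4, -441.9, 253.2]
tcp_rot: [-3.141, -0.0, 1.234]
contact_force: [0.0, 0.1, -1.0]
opening: 0.498
grasp_force: 0.0
t 0.68 pos [ 296.4 -441.9  253.2] rpy deg [-1.7999e+02 -1.0000e-02  7.0710e+01] F [ 0.   0.1 -1. ] open 0.5 q [-0.98  0.21  1.83  0.    1.1  -0.65]
shift units [3.084e+01 3.721e+00 1.400e-02]
turn units [-0.0001 -0.0001 -0.0027]
```

```bash
python3 -m inch '[[0,0,-0.0027,1,0.12,0,0.5],[0,0,0,1,0.12,0,0.5],[0,0,0,1,0.12,0,0.5],[0,0,0,1,0.12,0,0.5],[0,0,0,1,0.12,0,0.5],[0,0,0,1,0.12,0,0.5],[0,0,0,1,0.12,0,0.5],[0,0,0,1,0.12,0,0.5]]' >/dev/null
python3 -m inch '[[0,0,0,1,0.12,0,0.5],[0,0,0,1,0.12,0,0.5],[0,0,0,1,0.12,0,0.5],[0,0,0,1,0.12,0,0.5],[0,0,0,1,0.12,0,0.5],[0,0,0,1,0.12,0,0.5],[0,0,0,1,0.12,0,0.5],[0,0,0,1,0.12,0,0.5]]' >/dev/null
python3 -m inch '[[0,0,0,1,0.12,0,0.5],[0,0,0,1,0.12,0,0.5],[0,0,0,1,0.12,0,0.5],[0,0,0,1,0.12,0,0.5],[0,0,0,1,0.12,0,0.5],[0,0,0,1,0.12,0,0.5],[0,0,0,1,0.12,0,0.5],[0,0,0,1,0.12,0,0.5]]' >/dev/null
python3 -m inch '[[0,0,0,1,0.12,0,0.5],[0,0,0,1,0.12,0,0.5],[0,0,0,1,0.12,0,0.5],[0,0,0,1,0.12,0,0.5],[0,0,0,1,0.12,0,0.5],[0,0,0,0,0,0,0.5]]'
python3 to.py 639 255 46 71.2; python3 tray.py scene
```

```text
clock: 3.18
eef_pos: [618.3, 216.9, 252.7]
tcp_rot: [3.141, -0.002, 1.238]
contact_force: [-0.1, 1.3, 0.0]
opening: 0.498
grasp_force: 0.0
t 3.18 pos [618.3 216.9 252.7] rpy deg [ 1.7999e+02 -9.0000e-02  7.0930e+01] F [-0.1  1.3  0. ] open 0.5 q [0.33 0.4  1.57 0.   1.18 0.67]
shift units [1.698 0.284 8.272]
turn units [ 0.0001 -0.0005 -0.0015]
handle (array([558.2,  95. ]), array([109.2,  15.8]), -18.6) z 78.4
lid (array([617.7, 198.8]), array([76.2, 45.3]), -18.3) in tray [ 23.3 117.4] rel yaw 0.3
long 46 x [-49.93  -4.9   50.16] y [52.74 55.3  63.77]
short 34 x [-52.302 -47.9   -42.318] y [ 71.822  89.3   110.488]
```

Go over the start point and descend to tip z≈24.

```bash
python3 -m inch '[[0,0,-0.0015,0.85,0.14,0,0.5],[0,0,0,0.85,0.14,0,0.5],[0,0,0,0,0,1,0.5],[0,0,0,0,0,1,0.5],[0,0,0,0,0,1,0.5],[0,0,0,0,0,1,0.5],[0,0,0,0,0,1,0.5]]' >/dev/null
python3 -m inch '[[0,0,0,0,0,1,0.5],[0,0,0,0,0,1,0.5],[0,0,0,0,0,0.9,0.5],[0,0,0,0,0,0,0.5],[0,0,0,0,0,0,0.5]]'
python3 to.py 639 255 46 71.2
python3 - <<'E'
from h import *
f=cam("top"); a=f['pixels'][120:270,150:330,::-1]; g=cam("scene")['pixels'][160:270,240:400,::-1]
a=cv2.resize(a,(480,400),interpolation=2); g=cv2.resize(g,(582,400),interpolation=2)
cv2.imwrite("pics/c1.png",cv2.resize(np.hstack([a,g]),(800,301)))
E
```

```text
clock: 4.23
eef_pos: [636.2, 250.0, 54.8]
tcp_rot: [-3.139, 0.002, 1.24]
contact_force: [-0.3, -0.2, 1.2]
opening: 0.502
grasp_force: 0.0
t 4.23 pos [636.2 250.   54.8] rpy deg [-1.7986e+02  1.3000e-01  7.1060e+01] F [-0.3 -0.2  1.2] open 0.5 q [ 0.37  0.66  1.62 -0.    0.86  0.7 ]
shift units [0.227 0.04  0.351]
turn units [-0.0008  0.0007 -0.0008]
```

View pics/c1.png

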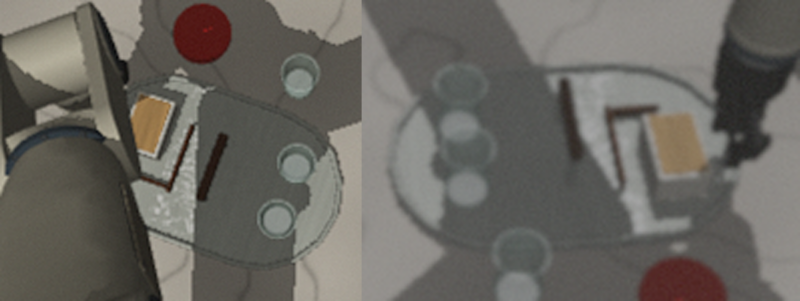

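The scene crop shows the fingers behind the box at (738,150), with the box at (675,140) and the tray undisturbed. Now I push towards tray -y (tool -x).

```bash
python3 -m inch '[[0,0,-0.001,0,0,0.3,0.5],[0,0,0,-0.16,0,0,0.5],[0,0,0,-0.16,0,0,0.5],[0,0,0,-0.16,0,0,0.5],[0,0,0,-0.16,0,0,0.5],[0,0,0,-0.16,0,0,0.5],[0,0,0,-0.16,0,0,0.5],[0,0,0,-0.16,0,0,0.5]]'
python3 -m inch '[[0,0,0,-0.06,0,0,0.5],[0,0,0,-0.06,0,0,0.5],[0,0,0,-0.04,0,0,0.5],[0,0,0,0,0,0,0.5],[0,0,0,0,0,0,0.5]]'
python3 to.py 639 255 46 71.2;python3 tray.py scene; python3 tray.py top
```

```text
clock: 5.0
eef_pos: [628.7, 224.5, 48.7]
tcp_rot: [3.141, -0.001, 1.244]
contact_force: [0.1, 2.0, 1.8]
opening: 0.501
grasp_force: 1.0
clock: 5.42
eef_pos: [627.1, 220.8, 48.2]
tcp_rot: [-3.141, 0.0, 1.244]
contact_force: [-0.5, 1.5, -0.9]
opening: 0.501
grasp_force: 0.3
t 5.42 pos [627.1 220.8  48.2] rpy deg [-1.7999e+02  2.0000e-02  7.1270e+01] F [-0.5  1.5 -0.9] open 0.5 q [ 0.34  0.65  1.67 -0.    0.82  0.66]
shift units [1.448 0.013 0.087]
turn units [-0.0001  0.0001  0.0004]
handle (array([557.9,  95.3]), array([109.2,  15.7]), -19.3) z 77.9
lid (array([610.5, 182.1]), array([75.5, 43.5]), -19.4) in tray [21.  99.3] rel yaw -0.1
long 68 x [-50.632   9.85  170.032] y [53.  56.5 63.7]
short 30 x [-53.484 -49.6   -43.872] y [ 69.106  86.25  110.144]
handle (array([554.7,  98.7]), array([102.2,  14.8]), -18.6) z 77.5
lid (array([614. , 178.4]), array([79.4, 39.8]), -18.4) in tray [30.8 94.5] rel yaw 0.2
long 95 x [-51.096  16.4   174.62 ] y [50.492 56.9   64.296]
```

```bash
python3 -m inch '[[0,0,0,-0.06,0,0,0.5],[0,0,0,-0.06,0,0,0.5],[0,0,0,-0.06,0,0,0.5],[0,0,0,-0.06,0,0,0.5],[0,0,0,-0.06,0,0,0.5],[0,0,0,-0.03,0,0,0.5],[0,0,0,0,0,0,0.5],[0,0,0,0,0,0,0.5]]'
python3 tray.py scene
python3 -m inch '[[0,0,0,-0.02,0,0,0.5],[0,0,0,-0.02,0,0,0.5],[0,0,0,-0.02,0,0,0.5],[0,0,0,0,0,0,0.5]]'
python3 tray.py scene;python3 to.py 639 255 46 71.2
python3 tray.py top
```

```text
clock: 6.18
eef_pos: [624.5, 212.9, 48.3]
tcp_rot: [-3.142, 0.0, 1.244]
contact_force: [0.7, -0.5, -0.4]
opening: 0.5
grasp_force: 0.0
handle (array([557.8,  94.5]), array([109. ,  15.3]), -20.3) z 78.1
lid (array([607.8, 173.9]), array([74.5, 45.4]), -23.0) in tray [19.3 91.8] rel yaw -2.7
long 89 x [-51.624   3.4    79.808] y [53.152 58.4   64.392]
short 26 x [-54.95 -52.15 -48.35] y [ 69.6   89.25 110.2 ]
clock: 6.57
eef_pos: [624.3, 212.1, 48.4]
tcp_rot: [3.141, -0.001, 1.244]
contact_force: [0.0, 3.0, 0.3]
opening: 0.5
grasp_force: 1.8
handle (array([557.9,  93.6]), array([108.8,  14.4]), -20.1) z 78.6
lid (array([607.8, 173.9]), array([75.4, 45.2]), -19.8) in tray [19.3 92.6] rel yaw 0.3
long 86 x [-51.43   5.25  89.43] y [54.01 58.95 64.59]
short 26 x [-54.7  -51.85 -48.05] y [ 70.5   90.1  111.05]
t 6.62 pos [624.3 212.1  48.5] rpy deg [ 1.7998e+02 -5.0000e-02  7.1260e+01] F [ 1.3  4.7 -0.1] open 0.5 q [0.33 0.64 1.69 0.   0.82 0.65]
shift units [1.814 0.007 0.101]
turn units [ 0.0001 -0.0003  0.0003]
handle (array([554.6,  98.6]), array([102.1,  14.8]), -18.6) z 78.3
lid (array([611.1, 169.3]), array([79. , 39.7]), -18.9) in tray [31. 85.] rel yaw -0.3
long 106 x [-36.01  24.7  174.49] y [52.5  57.55 64.12]
```

The box is seated on the long stop: the push reads about 3–5 N and the tray has not moved. Next I back off, rise and turn 90° for the -x push.

```bash
python3 -m inch '[[0,0,0,0.25,0,0,0.5],[0,0,0,0.5,0,0,0.5],[0,0,0,0,0,-1,0.5],[0,0,0,0,0,-1,0.7],[0,0,0,0,0,-1,0.7],[0,0,0.0385,0,0,0,0.7],[0,0,0.0385,0,0,0,0.7],[0,0,0.0385,0,0,0,0.7]]' >/dev/null
python3 -m inch '[[0,0,0.0385,0,0,0,0.7],[0,0,0.0385,0,0,0,0.7],[0,0,0.0385,0,0,0,0.7],[0,0,0.0385,0,0,0,0.7],[0,0,0.0385,0,0,0,0.7],[0,0,0.0385,0,0,0,0.7],[0,0,0.0385,0,0,0,0.7],[0,0,0.0385,0,0,0,0.7]]' >/dev/null
python3 -m inch '[[0,0,0.0385,0,0,0,0.7],[0,0,0.0385,0,0,0,0.7],[0,0,0,0,0,0,0.7],[0,0,0,0,0,0,0.7]]'
python3 to.py 677 152 47 -18.7; python3 tray.py scene
```

```text
clock: 8.33
eef_pos: [630.1, 229.9, 123.2]
tcp_rot: [3.141, 0.0, -0.324]
contact_force: [-0.1, -0.2, 0.9]
opening: 0.297
grasp_force: 0.0
t 8.33 pos [630.1 229.9 123.2] rpy deg [179.98   0.   -18.59] F [-0.1 -0.2  0.9] open 0.3 q [ 0.35  0.56  1.63 -0.    0.96  2.24]
shift units [2.77  2.357 3.049]
turn units [0.0001 0.     0.0006]
handle (array([557.4,  94. ]), array([108.8,  13.8]), -19.3) z 77.9
lid (array([608. , 174.3]), array([77.2, 45.2]), -18.8) in tray [21.2 92.5] rel yaw 0.5
long 88 x [-50.478   6.2   164.332] y [54.27 59.4  65.1 ]
short 28 x [-53.492 -49.9   -46.71 ] y [ 69.65   90.75  111.672]
```

```bash
python3 -m inch '[[0,0,0,0.93,0.78,0,0.7],[0,0,0,0.93,0.78,0,0.7],[0,0,0,0.91,0.79,0,0.7],[0,0,0,0,0,0,0.7],[0,0,0,0,0,1,0.7],[0,0,0,0,0,1,0.7],[0,0,0,0,0,1,0.7],[0,0,0,0,0,0,0.7]]' 
python3 -m inch '[[0,0,0,-0.16,0,0,0.7],[0,0,0,-0.16,0,0,0.7],[0,0,0,-0.16,0,0,0.7],[0,0,0,-0.16,0,0,0.7],[0,0,0,-0.16,0,0,0.7],[0,0,0,0,0,0,0.7],[0,0,0,0,0,0,0.7]]'
python3 to.py 636 166 47 -18.7; python3 tray.py scene; python3 tray.py top
```

```text
clock: 9.05
eef_pos: [673.3, 151.0, 43.3]
tcp_rot: [3.138, 0.007, -0.326]
contact_force: [-1.3, -0.4, -0.1]
opening: 0.297
grasp_force: 0.0
clock: 9.63
eef_pos: [657.6, 158.1, 49.0]
tcp_rot: [-3.141, -0.0, -0.328]
contact_force: [-0.4, -0.4, -0.8]
opening: 0.3
grasp_force: 0.0
t 9.63 pos [657.6 158.1  49. ] rpy deg [-1.7998e+02 -2.0000e-02 -1.8800e+01] F [-0.4 -0.4 -0.8] open 0.3 q [0.23 0.66 1.64 0.   0.84 2.13]
shift units [-0.92  -0.019  0.078]
turn units [-0.0001 -0.0001 -0.0006]
handle (array([558. ,  94.3]), array([108.9,  15. ]), -19.3) z 78.4
lid (array([572.6, 171.1]), array([28. , 15.2]), -28.9) in tray [-11.6  77.3] rel yaw -9.6
long 55 x [-50.776 -23.    169.684] y [53.216 58.2   64.5  ]Traceback (most recent call last):
  File "tray.py", line 24, in <module>
    f=dict(np.load(sys.argv[1])) if sys.argv[1].endswith("npz") else cam(sys.argv[1]); pose(f)
                                                                                       ~~~~^^^
  File "tray.py", line 14, in pose
    lid=big(roi&(R-B>35)&(R>90)&(G-B>15)&(abs(Z-hz+28)<14)); br=rect(onplane(lid,hz-28))
  File "tray.py", line 11, in <lambda>
    big=lambda m:max(comp(m,5),key=lambda c:c.sum())
                 ~~~^^^^^^^^^^^^^^^^^^^^^^^^^^^^^^^^
ValueError: max() iterable argument is empty
```

```bash
python3 -m inch '[[0,0,0,-0.14,0,0,0.7],[0,0,0,-0.14,0,0,0.7],[0,0,0,-0.14,0,0,0.7],[0,0,0,-0.14,0,0,0.7],[0,0,0,-0.1,0,0,0.7],[0,0,0,-0.08,0,0,0.7],[0,0,0,0,0,0,0.7],[0,0,0,0,0,0,0.7]]' 
python3 -m inch '[[0,0,0,-0.04,0,0,0.7],[0,0,0,-0.04,0,0,0.7],[0,0,0,0,0,0,0.7]]'
python3 -m inch '[[0,0,0,-0.03,0,0,0.7],[0,0,0,-0.03,0,0,0.7],[0,0,0,0,0,0,0.7]]'
python3 to.py 636 166 47 -18.7; python3 tray.py scene
```

```text
clock: 10.4
eef_pos: [639.5, 163.9, 48.0]
tcp_rot: [3.141, 0.001, -0.328]
contact_force: [-0.5, -0.6, 0.6]
opening: 0.298
grasp_force: 0.0
clock: 10.65
eef_pos: [638.0, 164.5, 48.1]
tcp_rot: [3.141, 0.001, -0.329]
contact_force: [-0.2, -0.5, 0.1]
opening: 0.297
grasp_force: 0.0
clock: 10.9
eef_pos: [637.0, 165.0, 48.3]
tcp_rot: [-3.141, -0.0, -0.329]
contact_force: [1.4, -0.5, -2.0]
opening: 0.303
grasp_force: 0.7
t 10.9 pos [637.  165.   48.3] rpy deg [-1.7999e+02 -2.0000e-02 -1.8820e+01] F [ 1.4 -0.5 -2. ] open 0.3 q [ 0.25  0.64  1.69 -0.    0.81  2.15]
shift units [-0.052 -0.023  0.054]
turn units [-0.0001 -0.0001 -0.0007]
handle (array([558.3,  94.5]), array([108.9,  15.7]), -18.8) z 78.9
lid (array([554. , 176.1]), array([20.6, 12.3]), -28.8) in tray [-30.4  75.9] rel yaw -10.0
long 53 x [-50.292  34.6   170.492] y [53.304 58.    64.876]
```

```bash
python3 -m inch '[[0,0,0,-0.03,0,0,0.7],[0,0,0,-0.03,0,0,0.7],[0,0,0,0,0,0,0.7]]' | grep -E "eef|contact"
python3 -m inch '[[0,0,0,-0.03,0,0,0.7],[0,0,0,0,0,0,0.7],[0,0,0,0,0,0,0.7]]'| grep -E "eef|contact"
python3 -m inch '[[0,0,0,-0.03,0,0,0.7],[0,0,0,0,0,0,0.7],[0,0,0,0,0,0,0.7]]'| grep -E "eef|contact"
python3 tray.py scene|head -1
```

```text
eef_pos: [635.9, 165.6, 48.5]
contact_force: [3.1, -0.1, -0.0]
eef_pos: [634.9, 165.8, 48.4]
contact_force: [3.2, 0.1, -0.5]
eef_pos: [634.1, 166.0, 48.3]
contact_force: [3.0, -0.6, -0.5]
handle (array([556.4,  94.6]), array([112.6,  14.4]), -17.8) z 78.6
```

Force is a steady 3 N, so the box is on the short stop. Retract and look.

```bash
python3 -m inch '[[0,0,0,0.25,0,0,0.7],[0,0,0,0.5,0,0,0.7],[0,0,0,0,0,-1,0.7],[0,0,0,0,0,-1,0.7],[0,0,0,0,0,-1,0.7],[0,0,0,1,1,0,0.7],[0,0,0,1,1,0,0.7],[0,0,0,0,1,0,0.7]]' >/dev/null
python3 -m inch '[[0,0,0,0,1,0,0.7],[0,0,0,0,1,0,0.7],[0,0,0,0,1,0,0.7],[0,0,0,0,1,-1,0.7],[0,0,0,0,1,-1,0.7],[0,0,0,0,1,0,0.7],[0,0,0,0,1,0,0.7],[0,0,0,0,0,0,0.7]]'
python3 tray.py scene; python3 tray.py top
python3 - <<'E'
from h import *
a=cam("top")['pixels'][150:260,185:330,::-1]; g=cam("scene")['pixels'][170:270,240:390,::-1]
cv2.imwrite("pics/c2.png",np.vstack([cv2.resize(cv2.resize(x,(395*2,295*2),interpolation=2),(395,295)) if 0 else cv2.resize(x,(445,298),interpolation=2) for x in (a,g)]))
E
```

```text
clock: 13.08
eef_pos: [616.6, -96.3, 173.5]
tcp_rot: [3.14, 0.002, -0.331]
contact_force: [-0.1, -0.6, -0.1]
opening: 0.301
grasp_force: 0.0
handle (array([555.9,  94.9]), array([112.2,  16.3]), -18.3) z 78.2
lid (array([579. , 183.7]), array([74. , 44.5]), -18.2) in tray [-6.  91.6] rel yaw 0.1
long 90 x [-51.466   3.4    53.026] y [53.734 58.35  64.144]
handle (array([552.3,  99.1]), array([103. ,  14.9]), -17.8) z 77.6
lid (array([582.4, 185.4]), array([79.7, 50.3]), -18.2) in tray [ 2.3 91.4] rel yaw -0.4
long 111 x [-51.12   1.9  167.5 ] y [52.64 57.6  64.78]
short 27 x [-108.388  -46.6    -44.204] y [ 69.708  91.7   114.776]
```

View pics/c2.png

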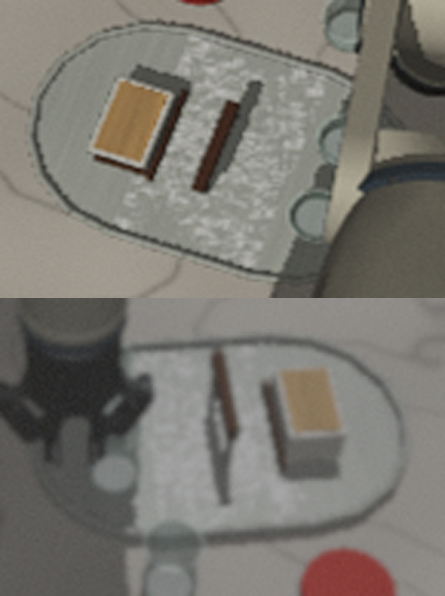

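The top crop shows the box (133,122) seated against the L of both stops, with the glasses in place. One more gentle -y nudge, now centred, will make sure it is snug.

```bash
python3 -m inch '[[0,0,0,0,-1,0,0.5],[0,0,0,0,-1,0,0.5],[0,0,0,0,-1,0,0.5],[0,0,0,0,-1,0,0.5],[0,0,0,0,-1,0,0.5],[0,0,0,0,-1,0,0.5],[0,0,0,0,-1,0,0.5],[0,0,0,0,-1,0,0.5]]' >/dev/null
python3 -m inch '[[0,0,-0.0385,0,0,0,0.5],[0,0,-0.0385,0,0,0,0.5],[0,0,-0.0385,0,0,0,0.5],[0,0,-0.0385,0,0,0,0.5],[0,0,-0.0385,0,0,0,0.5],[0,0,-0.0385,0,0,0,0.5],[0,0,-0.0385,0,0,0,0.5],[0,0,-0.0385,0,0,0,0.5]]' >/dev/null
python3 -m inch '[[0,0,-0.0385,0,0,0,0.5],[0,0,-0.0385,0,0,0,0.5],[0,0,-0.0385,0,0,0,0.5],[0,0,-0.0385,0,0,0,0.5],[0,0,-0.0385,0,0,0,0.5],[0,0,0,0,0,0,0.5],[0,0,0,0,0,0,0.5]]' >/dev/null
python3 to.py 598 240 47 72
```

```text
t 15.2 pos [682.8  97.6 172.9] rpy deg [-1.7995e+02  1.0000e-02  7.1120e+01] F [ 0.4  0.8 -1. ] open 0.5 q [0.14 0.53 1.55 0.   1.06 0.47]
shift units [ 4.292 -5.047  5.038]
turn units [-0.0003  0.0001 -0.0049]
```

```bash
python3 -m inch '[[0,0,0,0.86,-1,0,0.5],[0,0,0,0.86,-1,0,0.5],[0,0,0,0.86,-1,0,0.5],[0,0,0,0.86,-1,0,0.5],[0,0,0,0.86,-1,0,0.5],[0,0,-0.0049,0,0,0,0.5],[0,0,0,0,0,0,0.5]]' >/dev/null
python3 -m inch '[[0,0,0,0,0,1,0.5],[0,0,0,0,0,1,0.5],[0,0,0,0,0,1,0.5],[0,0,0,0,0,1,0.5],[0,0,0,0,0,1,0.5],[0,0,0,0,0,0,0.5],[0,0,0,0,0,0,0.5]]' >/dev/null
python3 to.py 598 240 47 72; python3 tray.py scene
```

```text
t 16.37 pos [598.7 237.4  47.2] rpy deg [-1.7988e+02  1.1000e-01  7.2010e+01] F [-0.6 -1.   0.5] open 0.5 q [ 0.38  0.62  1.72 -0.    0.8   0.69]
shift units [ 0.09  -0.059  0.009]
turn units [-0.0007  0.0006  0.    ]
handle (array([557.5,  94.6]), array([108.7,  14.9]), -17.8) z 78.1
lid (array([578.8, 183.7]), array([74. , 45.2]), -17.8) in tray [-7.  91.3] rel yaw 0.0
long 97 x [-52.524   6.2   171.524] y [53.4   58.6   64.456]
```

```bash
python3 -m inch '[[0,0,0,-0.1,0,0,0.5],[0,0,0,-0.1,0,0,0.5],[0,0,0,-0.1,0,0,0.5],[0,0,0,-0.1,0,0,0.5],[0,0,0,-0.08,0,0,0.5],[0,0,0,-0.04,0,0,0.5],[0,0,0,0,0,0,0.5],[0,0,0,0,0,0,0.5]]' | grep -E "eef|contact"
for i in 1; do python3 -m inch '[[0,0,0,-0.03,0,0,0.5],[0,0,0,-0.03,0,0,0.5],[0,0,0,0,0,0,0.5]]' | grep -E "eef|contact"; done
python3 -m inch '[[0,0,0,-0.03,0,0,0.5],[0,0,0,-0.02,0,0,0.5],[0,0,0,0,0,0,0.5]]' | grep -E "eef|contact"
```

```text
eef_pos: [595.2, 226.0, 48.4]
contact_force: [0.4, 0.0, -0.5]
eef_pos: [594.6, 224.6, 48.2]
contact_force: [0.5, -0.7, 0.4]
eef_pos: [594.2, 223.3, 48.2]
contact_force: [0.7, -0.3, 0.5]
```

```bash
python3 -m inch '[[0,0,0,-0.03,0,0,0.5],[0,0,0,-0.03,0,0,0.5],[0,0,0,0,0,0,0.5],[0,0,0,0,0,0,0.5]]' | grep -E "eef|contact"
python3 -m inch '[[0,0,0,-0.03,0,0,0.5],[0,0,0,0,0,0,0.5],[0,0,0,0,0,0,0.5]]' | grep -E "eef|contact"
python3 -m inch '[[0,0,0,-0.03,0,0,0.5],[0,0,0,0,0,0,0.5],[0,0,0,0,0,0,0.5]]' | grep -E "eef|contact"
```

```text
eef_pos: [593.9, 222.0, 48.3]
contact_force: [-0.6, 1.6, -0.5]
eef_pos: [593.9, 221.7, 48.4]
contact_force: [-0.3, 4.4, 0.9]
eef_pos: [593.7, 220.8, 48.5]
contact_force: [0.9, 4.9, 0.2]
```

```bash
python3 -m inch '[[0,0,0,0.25,0,0,0.5],[0,0,0,0.5,0,0,0.5],[0,0,0,0,0,-1,0.5],[0,0,0,0,0,-1,0.3],[0,0,0,0,0,-1,0.3],[0,0,0,0,0,-1,0.3],[0,0,0.0385,0,0,0,0.3],[0,0,0.0385,0,0,0,0.3]]' >/dev/null
python3 -m inch '[[0,0,0.0385,0,0,0,0.3],[0,0,0.0385,0,0,0,0.3],[0,0,0.0385,0,0,0,0.3],[0,0,0.0385,0,0,0,0.3],[0,0,0.0385,0,0,0,0.3],[0,0,0.0385,0,0,0,0.3],[0,0,0.0385,0,0,0,0.3],[0,0,0.0385,0,0,0,0.3]]' >/dev/null
python3 -m inch '[[0,0,0.0385,0,0,0,0.3],[0,0,0.0385,0,0,0,0.3],[0,0,0.0385,0,0,0,0.3],[0,0,0,0,0,0,0.3],[0,0,0,0,0,0,0.3]]' >/dev/null
python3 to.py 552.5 99 150 -18; python3 tray.py scene;python3 tray.py top;python3 - <<'E'
from h import *
from meas import *
meas(cam("top"))
E
```

```text
t 20.17 pos [599.1 238.8 148.1] rpy deg [ 1.7997e+02  2.0000e-02 -1.7710e+01] F [-0.5  0.2 -0.2] open 0.7 q [ 0.38  0.49  1.67 -0.    0.98  2.26]
shift units [-0.076  5.893 -0.072]
turn units [0.0002 0.0001 0.0016]
handle (array([555.7,  94.1]), array([105.9,  15.5]), -18.2) z 78.2
lid (array([578.4, 182.2]), array([74.5, 45. ]), -17.7) in tray [-6.  90.8] rel yaw 0.5
long 86 x [-45.22   7.2  170.81] y [53.41 58.3  64.68]
handle (array([551.9,  97.9]), array([103.1,  14.8]), -18.0) z 78.6
lid (array([581.9, 183.5]), array([80. , 50.3]), -18.2) in tray [ 2.1 90.7] rel yaw -0.2
long 117 x [-51.124   9.5   174.012] y [53.532 58.2   64.444]
short 27 x [-88.096 -46.7   -44.156] y [ 69.72   91.6   111.628]
lid 422 px 228 194 [582.1 183.2] [78.8 49.9] -17.4 z [49.3 52.4 55.4]
boxtop 559 px 228 195 [580.6 183.8] [89.2 60.3] -18.0 z [48.6 52.  55.1]
handle 180 px 255 204 [552.3  98.6] [103.1  14.3] -17.8 z [74.4 77.9 81.1]
stops 126 px 235 202 [578.9 173.1] [107.   57.6] -22.2 z [15.3 19.5 23. ]
glass 122 px 299 155 [694.3 -27.9] [53.  51.2] -88.6 z [64.3 78.3 86.3]
glass 182 px 255 204 [552.3  98.6] [103.1  14.3] -17.8 z [74.3 77.8 81.1]
glass 159 px 297 201 [561.3 -26.4] [53.8 53.5] -44.0 z [65.9 83.2 91.7]
glass 160 px 288 229 [479.5  -0.9] [54.9 52. ] 1.2 z [65.5 84.5 91.4]
```

The box reads about (0.7, 90.2) in the tray frame, so it is home and square. The load COM is within about 4 mm of the handle. Moving above the handle.

```bash
python3 -m inch '[[0,0,0.0016,-0.01,0.98,0,0.5],[0,0,0,-0.01,0.98,0,0.5],[0,0,0,-0.01,0.98,0,0.5],[0,0,0,-0.01,0.98,0,0.5],[0,0,0,0,0.98,0,0.5],[0,0,0,0,0.98,0,0.5],[0,0,0,0,0,0,0.5],[0,0,0,0,0,0,0.5]]' >/dev/null
python3 to.py 552.7 97.6 73 -18
```

```text
t 20.98 pos [552.2  98.3 148.5] rpy deg [-180.     -0.    -18.25] F [-0.4 -0.2 -0.4] open 0.5 q [0.17 0.38 1.86 0.   0.9  2.06]
shift units [0.027 0.019 3.02 ]
turn units [-0.     -0.     -0.0014]
```

```bash
python3 -m inch '[[0,0,-0.001,0.02,0.02,0.7,0.5],[0,0,0,0,0,0.7,0.5],[0,0,0,0,0,0.7,0.5],[0,0,0,0,0,0.5,0.5],[0,0,0,0,0,0.4,0.5],[0,0,0,0,0,0,0.5],[0,0,0,0,0,0,0.65],[0,0,0,0,0,0,0.7]]' 20
python3 -m inch '[[0,0,0,0,0,0,0.73],[0,0,0,0,0,0,0.75],[0,0,0,0,0,0,0.76],[0,0,0,0,0,0,0.77],[0,0,0,0,0,0,0.77]]'
python3 to.py 552.7 97.6 73 -18
python3 - <<'E'
from h import *
a=cam("top")['pixels'][150:260,185:330,::-1]; g=cam("scene")['pixels'][150:270,220:390,::-1]
cv2.imwrite("pics/c3.png",cv2.resize(g,(780,550),interpolation=2))
E
```

```text
clock: 21.65
eef_pos: [553.2, 98.8, 73.9]
tcp_rot: [-3.141, -0.001, -0.315]
contact_force: [0.2, 0.0, 0.7]
opening: 0.3
grasp_force: 0.0
clock: 22.07
eef_pos: [552.8, 98.4, 73.6]
tcp_rot: [-3.141, -0.0, -0.315]
contact_force: [-0.3, 0.6, 0.1]
opening: 0.23
grasp_force: 0.0
t 22.07 pos [552.8  98.4  73.6] rpy deg [-1.7999e+02 -3.0000e-02 -1.8050e+01] F [-0.3  0.6  0.1] open 0.23 q [ 0.17  0.49  1.9  -0.    0.75  2.06]
shift units [0.007 0.032 0.023]
turn units [-0.0001 -0.0001 -0.0003]
```

View pics/c3.png

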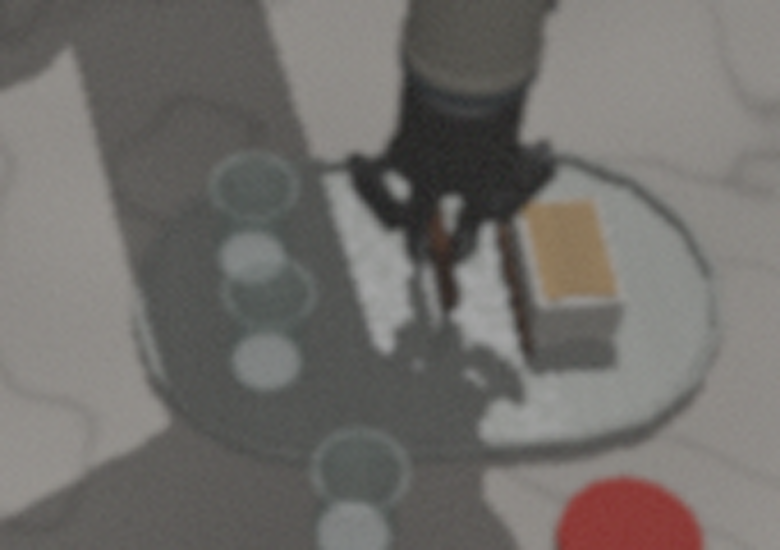

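The bar (440,255) lies between the fingers (415 and 465), and the box and glasses are undisturbed. Now I close slowly.

```bash
python3 -m inch '[[0,0,0,0,0,0,0.78],[0,0,0,0,0,0,0.785],[0,0,0,0,0,0,0.79],[0,0,0,0,0,0,0.79]]'
python3 -m inch '[[0,0,0,0,0,0,0.795],[0,0,0,0,0,0,0.8],[0,0,0,0,0,0,0.805],[0,0,0,0,0,0,0.805]]'
python3 -m inch '[[0,0,0,0,0,0,0.81],[0,0,0,0,0,0,0.815],[0,0,0,0,0,0,0.82],[0,0,0,0,0,0,0.82]]'
```

```text
clock: 22.5
eef_pos: [552.6, 98.5, 73.3]
tcp_rot: [-3.142, -0.0, -0.315]
contact_force: [0.3, -0.3, -0.6]
opening: 0.209
grasp_force: 0.0
clock: 22.83
eef_pos: [552.5, 98.0, 73.3]
tcp_rot: [3.141, 0.0, -0.315]
contact_force: [-0.6, -5.3, 1.4]
opening: 0.194
grasp_force: 2.5
clock: 23.17
eef_pos: [552.4, 98.0, 73.3]
tcp_rot: [3.141, 0.0, -0.315]
contact_force: [-1.4, -5.2, 2.3]
opening: 0.181
grasp_force: 2.8
```

```bash
python3 -m inch '[[0,0,0,0,0.03,0,0.82],[0,0,0,0,0.02,0,0.82],[0,0,0,0,0,0,0.83],[0,0,0,0,0,0,0.835],[0,0,0,0,0,0,0.84],[0,0,0,0,0,0,0.84]]'
python3 -m inch '[[0,0,0,0,0,0,0.85],[0,0,0,0,0,0,0.86],[0,0,0,0,0,0,0.88],[0,0,0,0,0,0,0.9],[0,0,0,0,0,0,0.9]]'
python3 -m inch '[[0,0,0,0,0,0,1],[0,0,0,0,0,0,1],[0,0,0,0,0,0,1],[0,0,0,0,0,0,1]]' 60
python3 -m inch '[[0,0,0,0,0,0,1],[0,0,0,0,0,0,1],[0,0,0,0,0,0,1],[0,0,0,0,0,0,1]]' 110
python3 tray.py scene
```

```text
clock: 23.67
eef_pos: [552.3, 97.2, 73.3]
tcp_rot: [3.141, -0.0, -0.315]
contact_force: [-0.4, -1.9, 0.6]
opening: 0.161
grasp_force: 9.0
clock: 24.08
eef_pos: [552.3, 97.2, 73.3]
tcp_rot: [3.142, -0.0, -0.315]
contact_force: [-1.1, -2.3, 2.7]
opening: 0.162
grasp_force: 19.9
clock: 24.42
eef_pos: [552.3, 97.3, 73.4]
tcp_rot: [-3.142, -0.0, -0.315]
contact_force: [-1.0, -2.8, 5.3]
opening: 0.155
grasp_force: 59.1
clock: 24.75
eef_pos: [552.4, 97.3, 73.5]
tcp_rot: [-3.141, -0.0, -0.315]
contact_force: [-1.3, -2.6, 6.0]
opening: 0.144
grasp_force: 107.7
handle (array([570.5,  88.6]), array([81.4, 16.4]), -24.3) z 78.6
lid (array([579.1, 182.4]), array([73.9, 44.5]), -17.7) in tray [-30.8  89. ] rel yaw 6.6
long 92 x [-74.02  -22.15   30.118] y [48.976 57.3   65.354]
```

Gripped. Lift, ramping gently.

```bash
python3 -m inch '[[0,0,0,0,0,-0.02,1],[0,0,0,0,0,-0.04,1],[0,0,0,0,0,-0.08,1],[0,0,0,0,0,-0.1,1],[0,0,0,0,0,-0.1,1],[0,0,0,0,0,-0.06,1],[0,0,0,0,0,-0.02,1],[0,0,0,0,0,0,1]]'
python3 to.py 552 97 200 -18; python3 tray.py scene
python3 - <<'E'
from h import *
g=cam("scene")['pixels'][130:270,220:400,::-1]
cv2.imwrite("pics/c4.png",cv2.resize(g,(720,560),interpolation=2))
E
```

```text
clock: 25.47
eef_pos: [552.3, 97.3, 84.0]
tcp_rot: [-3.141, -0.0, -0.315]
contact_force: [0.3, -0.1, -7.5]
opening: 0.144
grasp_force: 107.4
t 25.47 pos [552.3  97.3  84. ] rpy deg [-1.7999e+02 -1.0000e-02 -1.8050e+01] F [ 0.3 -0.1 -7.5] open 0.14 q [0.17 0.47 1.9  0.   0.77 2.06]
shift units [-0.007  0.015 -4.641]
turn units [-0.0001 -0.0001 -0.0003]
handle (array([569.6,  90.1]), array([84.7, 15.6]), -22.3) z 88.6
lid (array([578.9, 182.7]), array([74.3, 44.9]), -17.8) in tray [-26.5  89.2] rel yaw 4.5
long 93 x [-70.    -18.9    33.976] y [50.036 57.1   63.364]
```

View pics/c4.png

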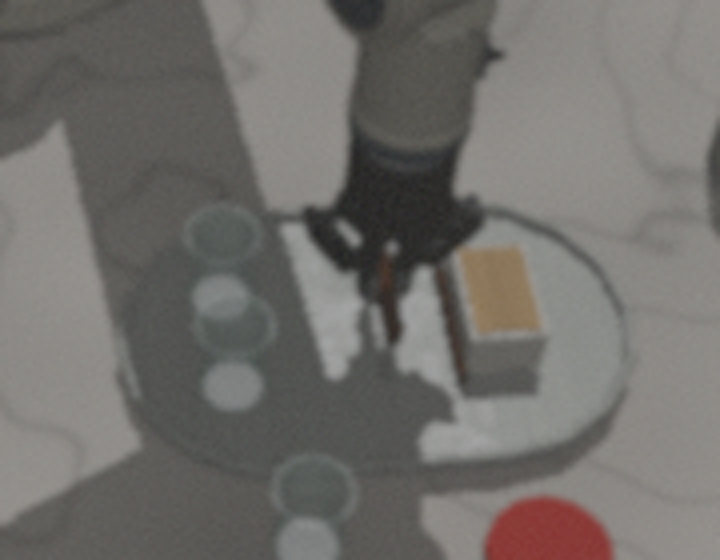

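The tray is up about 10 mm and level. The box (500,300) and glasses (225,260) and (235,350) are unmoved, and the wrist reads 7.5 N, the full weight. Keep lifting.

```bash
python3 -m inch '[[0,0,0,0,0,-0.03,1],[0,0,0,0,0,-0.07,1],[0,0,0,0,0,-0.12,1],[0,0,0,0,0,-0.16,1],[0,0,0,0,0,-0.2,1],[0,0,0,0,0,-0.22,1],[0,0,0,0,0,-0.22,1],[0,0,0,0,0,-0.22,1]]'>/dev/null
python3 -m inch '[[0,0,0,0,0,-0.22,1],[0,0,0,0,0,-0.22,1],[0,0,0,0,0,-0.22,1],[0,0,0,0,0,-0.22,1],[0,0,0,0,0,-0.22,1],[0,0,0,0,0,-0.22,1],[0,0,0,0,0,-0.22,1],[0,0,0,0,0,-0.22,1]]' >/dev/null
python3 -m inch '[[0,0,0,0,0,-0.22,1],[0,0,0,0,0,-0.22,1],[0,0,0,0,0,-0.22,1],[0,0,0,0,0,-0.22,1],[0,0,0,0,0,-0.22,1],[0,0,0,0,0,-0.22,1],[0,0,0,0,0,-0.18,1],[0,0,0,0,0,-0.12,1]]' >/dev/null
python3 -m inch '[[0,0,0,0,0,-0.08,1],[0,0,0,0,0,-0.04,1],[0,0,0,0,0,-0.02,1],[0,0,0,0,0,0,1],[0,0,0,0,0,0,1],[0,0,0,0,0,0,1],[0,0,0,0,0,0,1],[0,0,0,0,0,0,1]]'
python3 to.py 552 97 200 -18
python3 - <<'E'
from h import *
f=cam("scene"); g=f['pixels'][110:270,210:410,::-1]
cv2.imwrite("pics/c5.png",cv2.resize(g,(720,576),interpolation=2))
P=cloud(f); Z=P[...,2]; B=f['pixels'].astype(int)
m=(Z>100)&(Z<160)&(abs(P[...,0]-552)<150)&(abs(P[...,1]-97)<220)&(B.min(2)>110)
q=P[m]; 
for _ in range(5):
    A=np.c_[q[:,:2]-[552,97],np.ones(len(q))]; c=np.linalg.lstsq(A,q[:,2],rcond=None)[0]; e=q[:,2]-A@c; q=q[abs(e)<8]
print("floor plane",len(q),"tilt deg",np.round(np.degrees(c[:2]),2),"z",round(c[2],1))
E
```

```text
clock: 28.23
eef_pos: [552.2, 97.3, 202.6]
tcp_rot: [3.141, 0.0, -0.315]
contact_force: [0.1, -0.0, -7.3]
opening: 0.139
grasp_force: 107.4
t 28.23 pos [552.2  97.3 202.6] rpy deg [ 1.7999e+02  2.0000e-02 -1.8050e+01] F [ 0.1 -0.  -7.3] open 0.14 q [0.17 0.31 1.82 0.   1.01 2.06]
shift units [-0.003  0.013  0.106]
turn units [ 0.      0.0001 -0.0003]
floor plane 2608 tilt deg [-0.06  0.18] z 135.2
```

View pics/c5.png

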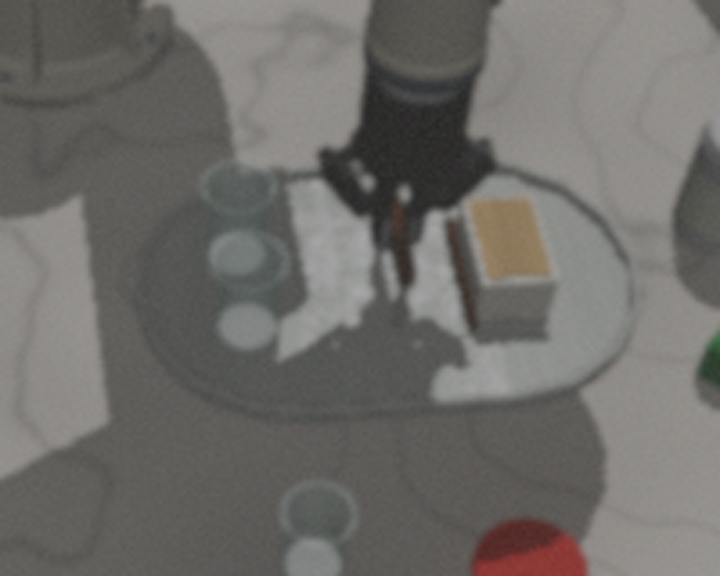

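The tray is in the air with its underside at about 129 mm, tilted about 0.2°. The box (510,245) is against its stops and both glasses (240,215) and (248,290) are standing. Handing in.

```bash
python3 -c "
from rig import r
print(r.sign_off())"
```

```text
the job is handed in; nothing more can be done
None
```

The job is handed in: the sugar box was slid home, square and against both stops as far as the cameras show (within about 1 mm), and the tray is held steady by its handle about 13 cm above the counter, level to about 0.2°, with both glasses upright.

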